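# Load the finned power module into the test dock

## Robot

A 6-joint arm with a two-finger parallel gripper is mounted at the origin on the work surface. World frame = base frame: x ahead of the robot, y to its left, z up, the work surface at z = 0. Lengths are in m, angles in rad, forces in N, time in s.
With the tool pointing down it reaches from about 0.15 to 0.775 m from the base axis. Payload 6.1 kg.
Tool frame: the origin (TCP) lies at the very end of the fingers, on their centre line; the grasp point (between the pads) lies 19 mm behind it; x points along the fingers, y is the direction in which the jaws open and shut, and the axes are right-handed (so a half turn about x gives the same grasp; the last joint's range is limited). The gripper opens to 85 mm and grips with 20 to 120 N. Pads are 22 mm wide; open, the fingers measure 114 mm over their backs; the gripper's body (76 mm by 85 mm) begins 54 mm behind the grasp point. The pads swing forward as they close: fully open they stand 13 mm farther back than shut.
Start: joints at [1.345, 0.126, -0.04, 1.405, 0, 1.571], TCP at [0.118, 0.512, 0.231] pointing down, gripper open.
Joint ranges: [-2.72, 2.72], [-0.95, 1.95], [-1.27, 1.35], [-1.78, 2.02], [-1.46, 1.47], [-3.14, 3.14]. Speed limits (rad/s): [2.39, 2.39, 3.01, 3.14, 3.14, 3.14].

## Interface

Orientations are given as a unit quaternion [w, x, y, z].
In Python, from workcell import status, viewer, sign_off gives the robot as it stands. The module is installed in compiled form; this text tells all that it offers.
- The arm moves only by the tool arm_command, never from a script. Its argument "targets" is a list that holds one entry, the list of rows, each a list of 7 numbers: the shift along the tool's x, y, z in cm, then the turn, a rotation vector about the tool's x, y, z in rad, then the finger opening in cm, from 0 to 8.54. A call has 1 to 12 rows; each row is the pose to reach, as a shift and turn from the pose commanded when the call began, along the tool's axes at that moment; what a row does not reach only later rows make up. A row lasts 1/10 s, in which the tool goes at most 50 mm and 8.59 degrees, less where a joint would pass 70% of its speed; a pose out of reach is approached as far as the arm can. A call with a gripper value outside its range is refused whole. The fingers move at their own pace and stop on an object; the grip force is fixed at half the most. Time passes only in rows, so rows that repeat a pose let the fingers close. It gives the time, the measured TCP pose, the force and the opening at its end, in the units of the state.
- status.read_state(): the state, without advancing time (a new reading comes with each control period).
- viewer.camera(name): name is "scene" or "top" or "wrist"; returns a dict with "pixels" (420x560x3 uint8, blue, green, red), "z_map" (420x560 float32, m along the optical axis (not along the pixel's ray), 0 where there is no reading), "intrinsics" (3x3 intrinsics, pixels), "D" ([k1, k2, p1, p2, k3] as OpenCV has them; the pictures are not rectified), "R" (3x3) and "t" (3): a world point X has camera coordinates R X + t. Camera axes: x right, y down, z forward; pixel columns grow to the right and rows downward; lengths in m; the calibration is good to about 2 mm. A picture is of the moment at which its call begins.
- sign_off(): hands the job in, once; it reports no verdict.
The state is a dict: "clock": time; "q": joint angles; "qvel": joint speeds; "joint_torque": joint torques, N m; "eef_pos": TCP position; "ee_rot": TCP orientation; "contact_force": force on the tool from outside, world axes, zero at the start; "ft_torque": the same for the moment, N m; "width": opening from 0.0 (shut) to 1.0 (fully open).
Only numpy, scipy, OpenCV 4.12 (cv2) and the standard library are available. Lean on these libraries where they do the work, as an engineer would, in place of code of your own. Each camera call takes 0.05 s, during which the arm holds its last target.

## Task

On the electronics bench stands a two-lane test dock with a power module waiting at the foot of each ramp. Slide the finned module up its own ramp, without lifting it off, until its rear edge drops behind the lip at the top and it lies flat in its bay. Leave the smooth module where it is.

Things in the scene. Friction and masses are not known exactly. Their poses are not given: they have to be found in the camera images.
- dock: Fixed aluminium two-lane dock, 400 long, 228 wide. Origin: on the bench under the foot of the ramps, midway between the lanes; +x points up the ramps. Lane centre lines at y = +55 and -55, each 102 wide between guide rails 12 high. Flat apron, top z = 6, from x = -150 (open end) to 0; then the ramp rises evenly from z = 6 to z = 42 at x = 130, the lip. Bay behind: see the lip.
- dock_lip (a point): Middle of the lip, the top edge of both ramps: at x = 130, y = 0, z = 42 of the dock, axes as the dock's. Behind it (+x) the surface steps down 10 to the flat bay floor, z = 32 (rails 20 high), 112 long, with an end wall. A module lies home when its rear edge is past the lip: its centre is then 42 to 70 beyond the lip and 54 above the bench.
- finned_center (a point): Centre (half-way up) of the finned module: bare aluminium heat sink with ten upright fins, 84 long (its x, up the ramp), 92 wide, 44 high, 0.3 to 0.7 kg. It stands loose on the apron of either lane, front edge 0 to 60 before the ramp, 5 clear of the rails each side, which keep it straight. Too wide to grip across: push on its flat rear (-x) face; it slides on the metal.
- smooth_center (a point): Centre (half-way up) of the smooth module in the other lane: the same size, mass and bare aluminium, but a plain closed block with a flat top and four screws. To be left alone.
Mind the look-alikes: they are no part of the job. Leave any green, pink or yellow look-alike of the part that bears finned_center alone.

How it is judged:
By the outcome, as a careful person would: the job done as asked, in the order asked, and still so for the second after the job is handed in, with the robot touching nothing.
It also fails if it takes over 35 s, if anything falls off the work surface, if the arm or the gripper's body presses on something with over 40 N, if the wrist force passes 120 N, or if a joint passes its speed limit or range.

## Working session

There is one attempt and no reset: what is moved stays moved. The work goes in short steps, Python scripts to look and compute and a tool call to move; the robot and the scene stay as the last step left them, time stands still between calls to the robot, and variables do not carry over. Pictures are saved under pics/ and viewed, and the job is handed in when it is done.

Besides the shell and the picture viewer there is one more tool, called after "Emit:" by a JSON object that holds its "fn" and its "kwargs", one argument or row to a line. arm_command: Moves the arm, as the interface text tells. Its arguments: {"type":"object","properties":{"targets":{"type":"array"}},"required":["targets"]}

```bash
mkdir -p pics; cat > h.py <<'E'
import numpy as np,cv2
from workcell import status,viewer
def grab(n):
    c=viewer.camera(n); np.savez('%s.npz'%n,**{k:np.asarray(v) for k,v in c.items()}); return c
def load(n): return dict(np.load('%s.npz'%n))
def ray(c,uv):
    p=cv2.undistortPoints(np.array(uv,float).reshape(-1,1,2),c['intrinsics'],c['D']).reshape(-1,2)
    d=np.c_[p,np.ones(len(p))]@c['R']; o=-c['R'].T@c['t']; return o,d
def onz(c,uv,z):
    o,d=ray(c,uv); return o+d*((z-o[2])/d[:,2])[:,None]
def proj(c,X):
    return cv2.projectPoints(np.array(X,float).reshape(-1,1,3),cv2.Rodrigues(c['R'])[0],c['t'],c['intrinsics'],c['D'])[0].reshape(-1,2)
def depthpt(c,uv):
    o,d=ray(c,uv); uv=np.array(uv,int).reshape(-1,2); return o+d*c['z_map'][uv[:,1],uv[:,0]][:,None]
E
python3 - <<'E'
from h import *
for n in ['scene','top','wrist']:
    c=grab(n); cv2.imwrite('pics/%s0.png'%n,c['pixels']); print(n,-c['R'].T@c['t'],c['R'][2],c['z_map'].min(),c['z_map'].max())
print(status.read_state())
E
```

```text
scene [ 1.34822626 -0.01641723  0.98639097] [-0.68656232 -0.19095497 -0.70154713] 0.0 3.6952624
top [ 0.26345414 -0.24081567  1.21044744] [ 0.13513204  0.00380705 -0.99082029] 0.0 1.303413
wrist [0.04382313 0.52802968 0.37284401] [ 0.28616861 -0.06705385 -0.95583017] 0.0 0.48213962
{'clock': 0.15, 'q': array([ 1.34500686e+00,  1.26266578e-01, -4.03479053e-02,  1.40542075e+00,
        4.85478324e-05,  1.57079694e+00]), 'qvel': array([-3.08732933e-05, -1.52189148e-03,  1.92126947e-03, -1.12156503e-03,
       -8.13664585e-04, -1.28801043e-03]), 'joint_torque': array([-2.18072018e-03, -4.36281216e+01,  3.53146398e+01,  1.37868329e-02,
       -2.42262786e-04,  1.41554406e-06]), 'eef_pos': array([0.1174508 , 0.51137254, 0.23070705]), 'ee_rot': array([ 0.70253889,  0.07922608,  0.70267169, -0.08009267]), 'contact_force': array([ 0.22496529,  0.65440553, -0.02046497]), 'ft_torque': array([ 0.01777753, -0.01302312,  0.03864053]), 'width': 0.9996555713721401}
```

View pics/scene0.png

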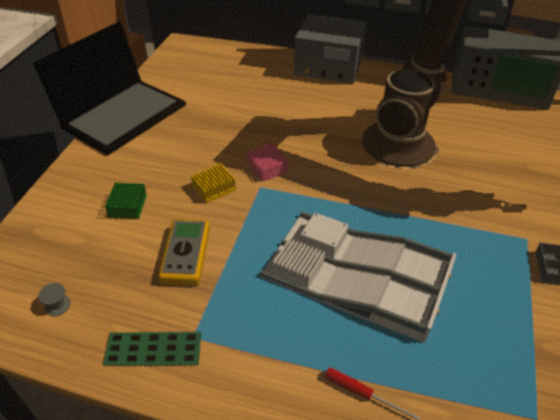

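View pics/top0.png

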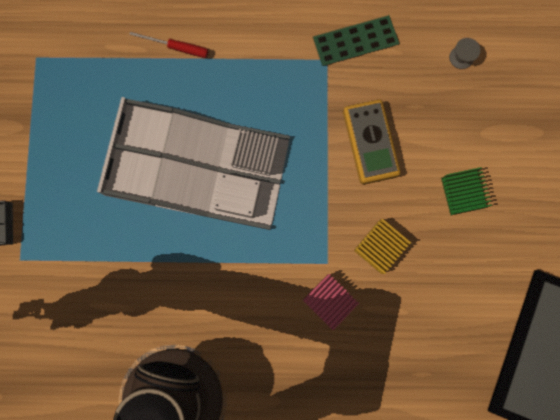

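View pics/wrist0.png

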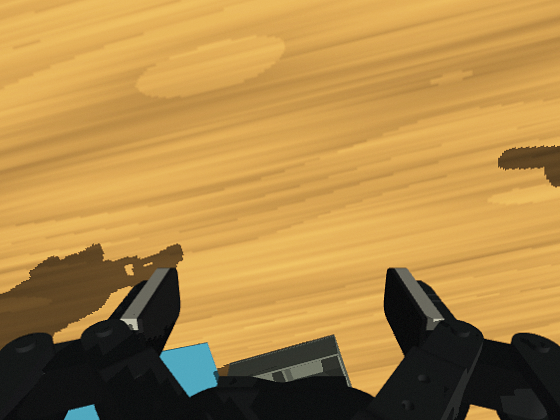

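Candidates in the top view: bare finned module (258,152), smooth module (238,195), green (467,190), yellow (383,245), pink (330,300). By the description it's the one at (258,152), so I'm checking it in a close crop.

```bash
python3 - <<'E'
from h import *
c=load('top'); im=c['pixels'][90:240,90:300]; a=cv2.resize(im,None,fx=3.8,fy=3.8,interpolation=cv2.INTER_CUBIC); cv2.imwrite('pics/topcrop.png',a)
c=load('scene'); im=c['pixels'][200:345,250:465]; a=cv2.resize(im,None,fx=3.7,fy=3.7,interpolation=cv2.INTER_CUBIC); cv2.imwrite('pics/scenecrop.png',a)
E
```

```text
(no output)
```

View pics/topcrop.png

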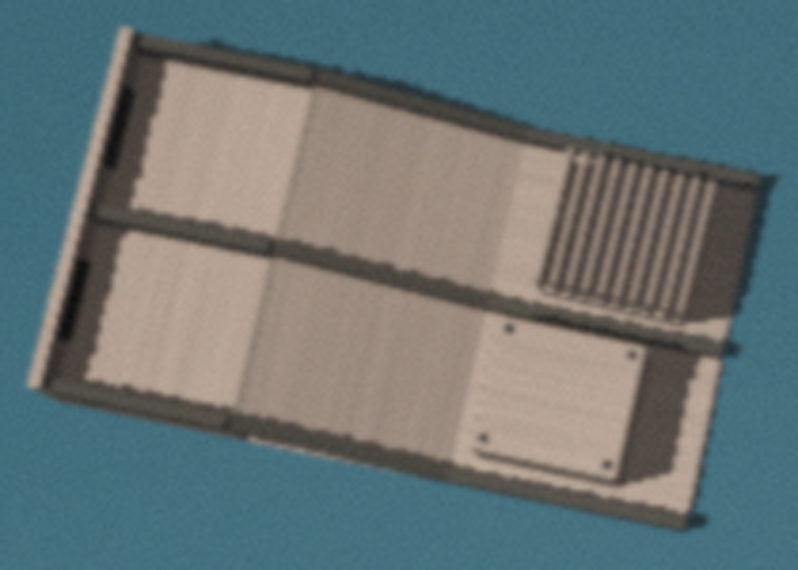

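View pics/scenecrop.png

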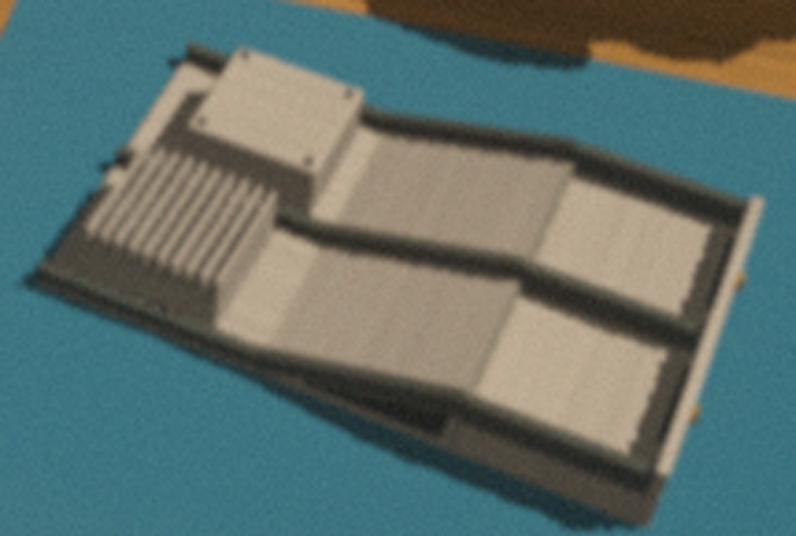

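```bash
cat > tri.py <<'E'
from h import *
T=load('top');S=load('scene')
def tri(a,b):
    a=np.array(a)/3.8+90-0.4; b=np.array(b)/3.7+[250,200]-0.4
    o1,d1=ray(T,a);o2,d2=ray(S,b); d1=d1[0];d2=d2[0]
    A=np.c_[d1,-d2]; s=np.linalg.lstsq(A,o2-o1,rcond=None)[0]
    p,q=o1+s[0]*d1,o2+s[1]*d2
    return (p+q)/2,np.linalg.norm(p-q)
pts={'front_out':((572,150),(215,280)),'front_in':((542,290),(275,190)),'rear_out':((718,180),(88,230)),'rear_in':((685,318),(158,150)),
'lip_in':((277,243),(520,283)),'lip_out':((312,80),(465,390)),'lipS_in':((268,252),(537,258)),'lipS_out':((232,415),(573,168)),
'wall_out':((123,30),(662,475)),'wall_in':((35,388),(760,200)),'railend_out':((772,180),(33,280)),'railend_c':((735,348),(122,158)),'railend_s':((697,522),(190,50))}
R={}
for k,v in pts.items():
    p,e=tri(*v);R[k]=p;print(k,p.round(4),'gap',round(e,4))
    # depth
    uv=np.array(v[0])/3.8+90
    print('    depth top',depthpt(T,[uv]).round(4)[0])
E
python3 tri.py
```

```text
front_out [ 0.6156 -0.1433  0.0506] gap 0.0028
    depth top [ 0.6161 -0.1424  0.0451]
front_in [ 0.5296 -0.1253  0.044 ] gap 0.0004
    depth top [ 0.5345 -0.1236  0.0182]
rear_out [ 0.5979 -0.2304  0.049 ] gap 0.0012
    depth top [ 0.6075 -0.2317  0.0127]
rear_in [ 0.5136 -0.2093  0.0398] gap 0.0056
    depth top [ 0.5207 -0.2121  0.0048]
lip_in [0.5583 0.0368 0.0392] gap 0.0026
    depth top [0.5595 0.0393 0.03  ]
lip_out [0.6572 0.0157 0.0534] gap 0.0041
    depth top [0.6577 0.0179 0.0483]
lipS_in [0.5488 0.0412 0.0535] gap 0.0025
    depth top [0.5493 0.0401 0.0484]
lipS_out [0.452  0.0593 0.0372] gap 0.0038
    depth top [0.4513 0.0611 0.034 ]
wall_out [0.687  0.1321 0.0554] gap 0.0049
    depth top [0.6845 0.1324 0.0592]
wall_in [0.4639 0.1753 0.0545] gap 0.0004
    depth top [0.4638 0.1763 0.0498]
railend_out [ 0.6111 -0.2636  0.0039] gap 0.0024
    depth top [ 0.6123 -0.2659 -0.0028]
railend_c [ 0.501  -0.2383  0.0099] gap 0.0088
    depth top [ 0.5021 -0.2436  0.004 ]
railend_s [ 0.392  -0.2173  0.0128] gap 0.0068
    depth top [ 0.3932 -0.2213 -0.0008]
```

Crop confirms: the bare grey part with ten fins is in the outer lane (top crop centre about (630,235)). The triangulated top is about 0.046 m against 0.050 expected. Dock yaw is about 79°, dock length 0.403 m against 0.400, so all consistent. Next I compute the tool-frame move.

```bash
cat > mv.py <<'E'
from h import *
from scipy.spatial.transform import Rotation as Ro
u=np.array([.189,.982,0]);u/=np.linalg.norm(u);v=np.array([-u[1],u[0],0])
O=np.array([.529,-.0925,0])
def dk(x,y,z): return O+x*u+y*v+[0,0,z]
def cur():
    s=status.read_state(); q=s['ee_rot']; return s,Ro.from_quat([q[1],q[2],q[3],q[0]])
def go(P,ydir=None):
    s,R=cur(); sh=R.inv().apply(P-s['eef_pos'])*100
    rv=np.zeros(3)
    if ydir is not None:
        best=None
        for sg in (1,-1):
            x=np.array([0,0,-1.]);y=sg*ydir;z=np.cross(x,y); r=(R.inv()*Ro.from_matrix(np.c_[x,y,z])).as_rotvec()
            print('  opt',r.round(3))
            if best is None or np.linalg.norm(r)<np.linalg.norm(best): best=r
        rv=best
    print('shift cm',sh.round(2),'rot',rv.round(3)); 
E
python3 - <<'E'
from mv import *
s,R=cur(); print(R.as_matrix().round(3))
for d in (-.20,-.15): print(dk(d,-.055,.1)); go(dk(d,-.055,.15),v)
# refine rails in top: module centre dock coords from top-corner rays at z=.05
T=load('top'); px=np.array([(572,150),(718,180),(685,318),(542,290)])/3.8+89.6
P=onz(T,px,.05); print(((P-O)@np.c_[u,v]).round(4))
S=load('scene'); px=np.array([(215,280),(88,230),(158,150),(275,190)])/3.7+np.array([250,200])-.4
P=onz(S,px,.05); print(((P-O)@np.c_[u,v]).round(4))
E
```

```text
[[-0.     0.224  0.975]
 [-0.001  0.975 -0.224]
 [-1.    -0.001 -0.   ]]
[ 0.54520964 -0.29929035  0.1       ]
  opt [-1.606e+00 -1.000e-03  1.000e-03]
  opt [1.535e+00 1.000e-03 1.000e-03]
shift cm [  8.15 -69.42  59.84] rot [1.535e+00 1.000e-03 1.000e-03]
[ 0.55465942 -0.25019145  0.1       ]
  opt [-1.606e+00 -1.000e-03  1.000e-03]
  opt [1.535e+00 1.000e-03 1.000e-03]
shift cm [  8.15 -64.43  59.66] rot [1.535e+00 1.000e-03 1.000e-03]
[[-0.0321 -0.0943]
 [-0.123  -0.0937]
 [-0.1208 -0.0059]
 [-0.0328 -0.0055]]
[[-0.035  -0.0947]
 [-0.1215 -0.0942]
 [-0.1113 -0.0143]
 [-0.0306 -0.0119]]
```

Emit:
{"fn": "arm_command", "kwargs": {
  "targets": [
    [[0, -2.9, 2.5, 0.06, 0, 0, 3.5], [0, -5.8, 5.0, 0.12, 0, 0, 3.5], [0, -8.7, 7.5, 0.19, 0, 0, 3.5], [0, -11.6, 10, 0.25, 0, 0, 3.5], [0, -14.5, 12.5, 0.32, 0, 0, 3.5], [0, -17.4, 15, 0.38, 0, 0, 3.5], [0, -20.3, 17.5, 0.45, 0, 0, 3.5], [0, -23.2, 20, 0.51, 0, 0, 3.5], [0, -26.1, 22.5, 0.58, 0, 0, 3.5], [0, -29, 25, 0.64, 0, 0, 3.5], [0, -31.9, 27.5, 0.7, 0, 0, 3.5], [0, -34.7, 29.9, 0.77, 0, 0, 3.5]]
  ]
}}

```text
clock: 1.35
eef_pos: [0.3315, 0.1049, 0.2313]
ee_rot: [0.621, 0.339, 0.621, -0.338]
contact_force: [1.3, 0.6, 0.6]
width: 0.413
```

```bash
python3 - <<'E'
from mv import *
s,R=cur(); print(s['clock'],s['eef_pos'],s['q'],s['width']); go(dk(-.20,-.055,.15),v)
E
```

```text
1.35 [0.3315372  0.10493681 0.23128039] [ 3.06528052e-01 -2.09847737e-01 -3.59017542e-01  1.42133508e+00
  1.32656091e-05  1.30508755e+00] 0.41304273928527513
  opt [-2.379  0.    -0.   ]
  opt [ 0.762 -0.    -0.   ]
shift cm [ 8.13 -3.93 45.55] rot [ 0.762 -0.    -0.   ]
```

Emit:
{"fn": "arm_command", "kwargs": {
  "targets": [
    [[0.6, -0.3, 3.8, 0.06, 0, 0, 3.5], [1.3, -0.7, 7.6, 0.13, 0, 0, 3.5], [2.0, -1.0, 11.4, 0.19, 0, 0, 3.5], [2.7, -1.3, 15.2, 0.25, 0, 0, 3.5], [3.4, -1.6, 19, 0.32, 0, 0, 3.5], [4.0, -2.0, 22.8, 0.38, 0, 0, 3.5], [4.7, -2.3, 26.6, 0.45, 0, 0, 3.5], [5.4, -2.6, 30.4, 0.51, 0, 0, 3.5], [6.1, -2.9, 34.2, 0.57, 0, 0, 3.5], [6.8, -3.3, 38, 0.63, 0, 0, 3.5], [7.4, -3.6, 41.8, 0.7, 0, 0, 3.5], [8.1, -3.9, 45.5, 0.762, 0, 0, 3.5]]
  ]
}}

```text
clock: 2.55
eef_pos: [0.5464, -0.298, 0.1496]
ee_rot: [-0.45, -0.545, -0.45, 0.545]
contact_force: [0.4, 1.1, -0.1]
width: 0.406
```

```bash
python3 - <<'E'
from mv import *
c=grab('wrist'); cv2.imwrite('pics/wrist1.png',c['pixels'])
c=grab('top'); 
s,R=cur(); print(s['clock'],s['eef_pos'],s['q'],s['width']); print(R.as_matrix().round(3));go(dk(-.17,-.055,.022),v)
p=(s['eef_pos']-O); print(p@u,p@v)
a=cv2.resize(c['pixels'][60:260,60:340],None,fx=2.8,fy=2.8); cv2.imwrite('pics/top1.png',a)
E
```

```text
2.65 [ 0.54670729 -0.29968172  0.14742081] [-5.01107441e-01  3.24896696e-01  2.76603172e-02  1.27579970e+00
 -6.75367092e-04  1.26073386e+00] 0.40542679242822693
[[-0.002  0.982 -0.19 ]
 [ 0.    -0.19  -0.982]
 [-1.    -0.002 -0.   ]]
  opt [3.141 0.004 0.   ]
  opt [-0.001 -0.     0.002]
shift cm [12.54 -0.13 -3.01] rot [-0.001 -0.     0.002]
-0.2001012652850864 -0.05654462910255316
```

View pics/wrist1.png

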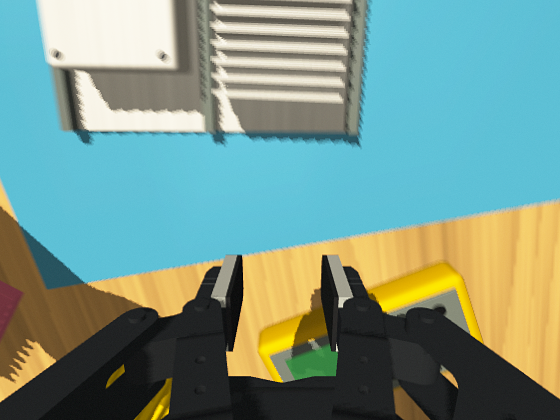

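View pics/top1.png

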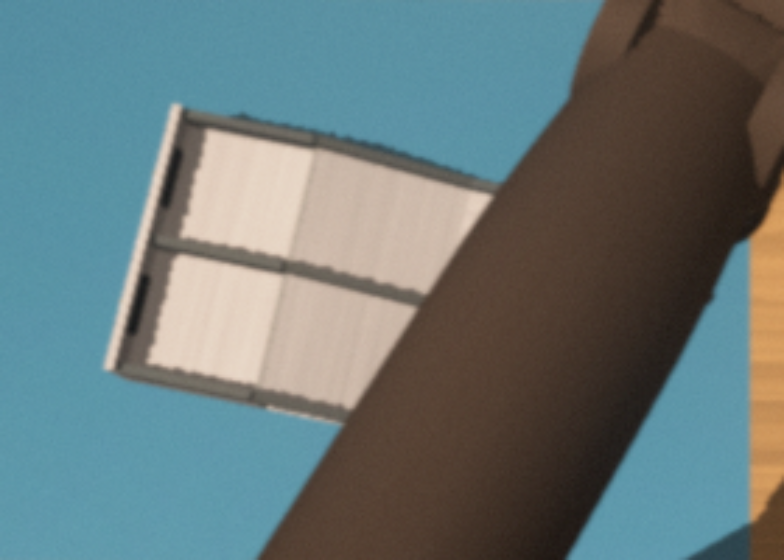

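Wrist view: finned lane lies ahead of the fingers, with rail ends at (215,137) and (357,138), the finned rear top edge at row ~102 (cols 222–348), and the multimeter below. I'll check these against the dock frame. The finger gap must not land on the multimeter.

```bash
python3 - <<'E'
from mv import *
c=load('wrist')
D=np.c_[u,v]
print('rail ends z.018',((onz(c,[(215,135),(357,138)],.018)-O)@D).round(4))
print('apron end z.006',((onz(c,[(240,133),(340,135)],.006)-O)@D).round(4))
print('rear top z.05',((onz(c,[(230,102),(345,103)],.05)-O)@D).round(4))
for p in [(240,133),(290,97),(290,102),(290,105),(290,115),(350,125),(450,265),(340,320),(290,300)]:
    X=depthpt(c,[p])[0]; print(p,((X-O)@D).round(4),X[2].round(4))
im=c['pixels'][60:160,190:380]; cv2.imwrite('pics/wc1.png',cv2.resize(im,None,fx=4,fy=4))
E
```

```text
rail ends z.018 [[-0.1514 -0.0042]
 [-0.1535 -0.1134]]
apron end z.006 [[-0.151  -0.0221]
 [-0.1524 -0.1021]]
rear top z.05 [[-0.1266 -0.0213]
 [-0.1272 -0.0972]]
(240, 133) [-0.1514 -0.0215] 0.001
(290, 97) [-0.1234 -0.0618] 0.0062
(290, 102) [-0.1271 -0.0619] 0.0054
(290, 105) [-0.1294 -0.0619] 0.0066
(290, 115) [-0.137  -0.0619] 0.0059
(350, 125) [-0.1437 -0.1075] 0.0175
(450, 265) [-0.2604 -0.1997] 0.0196
(340, 320) [-0.193  -0.0746] 0.1935
(290, 300) [-0.308  -0.0635] -0.0017
```

View pics/wc1.png

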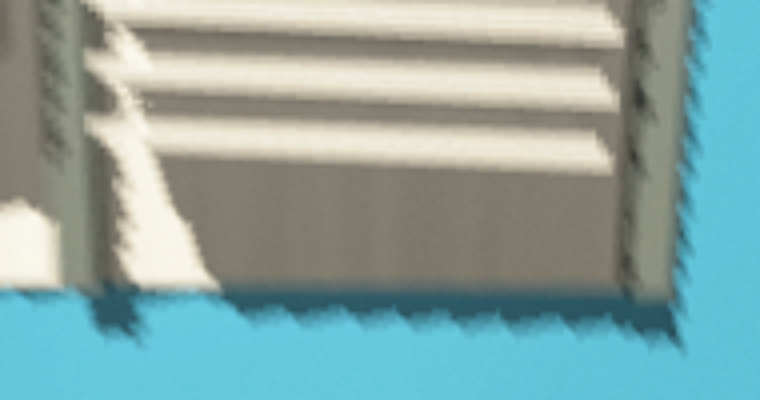

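Consistent: rails at y −4 and −114, apron end at −151, rear face about −120 in dock x. Lowering behind the module.

Emit:
{"fn": "arm_command", "kwargs": {
  "targets": [
    [[1.5, 0, -0.5, 0, 0, 0, 3.5], [3.5, 0, -1.2, 0, 0, 0, 3.5], [6, -0.1, -2.0, 0, 0, 0, 3.5], [8.5, -0.1, -2.6, 0, 0, 0, 3.5], [10.5, -0.1, -3.0, 0, 0, 0, 3.5], [12, -0.1, -3.0, 0, 0, 0, 3.5], [12.3, -0.1, -3.0, 0, 0, 0, 3.5], [12.3, -0.1, -3.0, 0, 0, 0, 3.5], [12.3, -0.1, -3.0, 0, 0, 0, 3.5]]
  ]
}}

```text
clock: 3.55
eef_pos: [0.551, -0.267, 0.0284]
ee_rot: [0.452, 0.545, 0.451, -0.544]
contact_force: [-0.2, 0.0, -0.1]
width: 0.413
```

```bash
python3 - <<'E'
from mv import *
c=grab('wrist'); cv2.imwrite('pics/wrist2.png',c['pixels'])
s,R=cur(); print(s['clock'],s['eef_pos'],s['contact_force'],s['width']); 
p=(s['eef_pos']-O); print(p@u,p@v)
for d,z in ((-.12-.011,.022),(0-.011,.022),(.13-.011,.058),(.145-.011,.06)): go(dk(d,-.055,z),-v)
E
```

```text
3.6 [ 0.55115262 -0.26710519  0.02853696] [-0.4762244   0.06839687 -0.22449259] 0.4101071388392465
-0.16727169006756068 -0.05475302107902271
  opt [ 0.003  0.    -0.002]
  opt [-3.138e+00  3.000e-03  1.000e-03]
shift cm [ 0.65  0.04 -3.63] rot [ 0.003  0.    -0.002]
  opt [ 0.003  0.    -0.002]
  opt [-3.138e+00  3.000e-03  1.000e-03]
shift cm [  0.65   0.07 -15.63] rot [ 0.003  0.    -0.002]
  opt [ 0.003  0.    -0.002]
  opt [-3.138e+00  3.000e-03  1.000e-03]
shift cm [ -2.96   0.12 -28.63] rot [ 0.003  0.    -0.002]
  opt [ 0.003  0.    -0.002]
  opt [-3.138e+00  3.000e-03  1.000e-03]
shift cm [ -3.16   0.13 -30.13] rot [ 0.003  0.    -0.002]
```

View pics/wrist2.png

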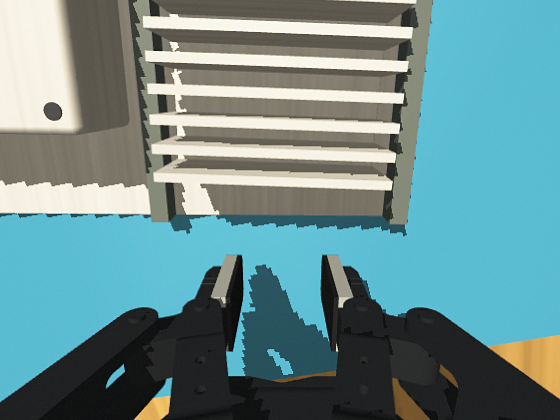

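Fingers are at the open end of the finned lane, centred between its rails. The module's rear fin is at row ~185, cols 155–390. Lowering a bit and pushing gently on the flat.

Emit:
{"fn": "arm_command", "kwargs": {
  "targets": [
    [[0.5, 0, -0.8, 0, 0, 0, 3.5], [1.0, 0, -1.6, 0, 0, 0, 3.5], [1.1, 0, -2.4, 0, 0, 0, 3.5], [1.1, 0, -3.1, 0, 0, 0, 3.5], [1.1, 0, -3.7, 0, 0, 0, 3.5], [1.1, 0, -4.3, 0, 0, 0, 3.5], [1.1, 0, -5.0, 0, 0, 0, 3.5], [1.1, 0, -5.8, 0, 0, 0, 3.5], [1.1, 0, -6.6, 0, 0, 0, 3.5], [1.1, 0, -7.4, 0, 0, 0, 3.5], [1.1, 0, -8.2, 0, 0, 0, 3.5], [1.1, 0, -9.0, 0, 0, 0, 3.5]]
  ]
}}

```text
clock: 4.8
eef_pos: [0.5673, -0.1779, 0.0163]
ee_rot: [-0.451, -0.544, -0.451, 0.545]
contact_force: [-1.2, -2.9, -1.0]
width: 0.412
```

```bash
python3 - <<'E'
from mv import *
c=grab('wrist'); cv2.imwrite('pics/wrist3.png',c['pixels'])
s,R=cur(); print(s['clock'],s['eef_pos'],s['contact_force'],s['width']); 
p=(s['eef_pos']-O); print(p@u,p@v)
E
```

```text
4.85 [ 0.56759345 -0.17653859  0.01629962] [0.52562637 1.71531362 0.40549251] 0.41211512943196216
-0.07523003993072803 -0.05378084948938069
```

View pics/wrist3.png

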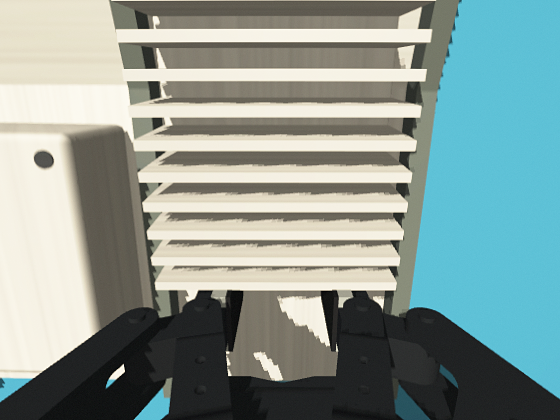

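Contact is good and the push is straight; contact force is ~3 N. Continuing onto the ramp.

Emit:
{"fn": "arm_command", "kwargs": {
  "targets": [
    [[0, 0, -0.8, 0, 0, 0, 3.5], [0, 0, -1.6, 0, 0, 0, 3.5], [0, 0, -2.4, 0, 0, 0, 3.5], [0, 0, -3.2, 0, 0, 0, 3.5], [0, 0, -4.0, 0, 0, 0, 3.5], [0, 0, -4.8, 0, 0, 0, 3.5], [-0.1, 0, -5.6, 0, 0, 0, 3.5], [-0.3, 0, -6.4, 0, 0, 0, 3.5], [-0.5, 0, -7.2, 0, 0, 0, 3.5], [-0.7, 0, -8.0, 0, 0, 0, 3.5], [-0.95, 0, -8.8, 0, 0, 0, 3.5], [-1.2, 0, -9.6, 0, 0, 0, 3.5]]
  ]
}}

```text
clock: 6.05
eef_pos: [0.5853, -0.0835, 0.0286]
ee_rot: [-0.451, -0.544, -0.451, 0.545]
contact_force: [-1.4, -2.0, -1.5]
width: 0.412
```

```bash
python3 - <<'E'
from mv import *
c=grab('wrist'); cv2.imwrite('pics/wrist4.png',c['pixels'])
c=grab('scene'); cv2.imwrite('pics/scene4.png',cv2.resize(c['pixels'][190:350,250:470],None,fx=3.5,fy=3.5))
s,R=cur(); print(s['clock'],s['eef_pos'],s['contact_force'],s['width']); 
p=(s['eef_pos']-O); print(p@u,p@v)
E
```

```text
6.15 [ 0.58587677 -0.08271284  0.0290084 ] [-0.02813848  0.03125145 -0.62542248] 0.4134793721536007
0.020360243269186933 -0.05400200107796941
```

View pics/wrist4.png

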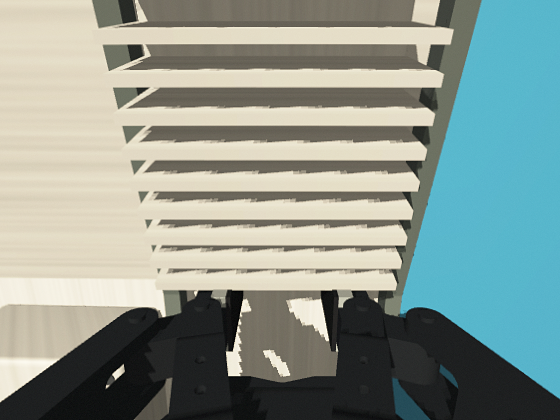

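View pics/scene4.png

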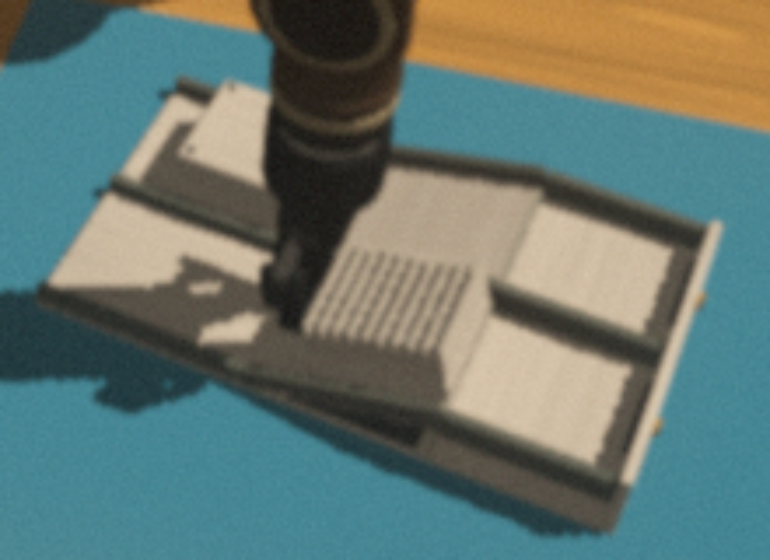

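The module is on the ramp, straight in its lane, front near the lip. Smooth module is unmoved. Continuing up.

Emit:
{"fn": "arm_command", "kwargs": {
  "targets": [
    [[-0.2, 0, -0.8, 0, 0, 0, 3.5], [-0.45, 0, -1.6, 0, 0, 0, 3.5], [-0.7, 0, -2.4, 0, 0, 0, 3.5], [-0.9, 0, -3.2, 0, 0, 0, 3.5], [-1.1, 0, -4.0, 0, 0, 0, 3.5], [-1.35, 0, -4.8, 0, 0, 0, 3.5], [-1.55, 0, -5.6, 0, 0, 0, 3.5], [-1.8, 0, -6.4, 0, 0, 0, 3.5], [-2.0, 0, -7.2, 0, 0, 0, 3.5], [-2.2, 0, -7.9, 0, 0, 0, 3.5], [-2.4, 0, -8.5, 0, 0, 0, 3.5], [-2.6, 0, -9.0, 0, 0, 0, 3.5]]
  ]
}}

```text
clock: 7.35
eef_pos: [0.6018, 0.005, 0.0542]
ee_rot: [-0.451, -0.544, -0.451, 0.545]
contact_force: [-0.4, -0.4, -0.5]
width: 0.414
```

```bash
python3 - <<'E'
from mv import *
c=grab('wrist'); cv2.imwrite('pics/wrist5.png',c['pixels'])
c=grab('scene'); cv2.imwrite('pics/scene5.png',cv2.resize(c['pixels'][190:350,250:470],None,fx=3.5,fy=3.5))
s,R=cur(); print(s['clock'],s['eef_pos'],s['contact_force'],s['width']); 
p=(s['eef_pos']-O); print(p@u,p@v)
E
```

```text
7.45 [0.60224771 0.00529498 0.05459906] [ 0.7368633   0.29964566 -0.72885644] 0.4099459273360134
0.10987601458096928 -0.05344479618207068
```

View pics/wrist5.png

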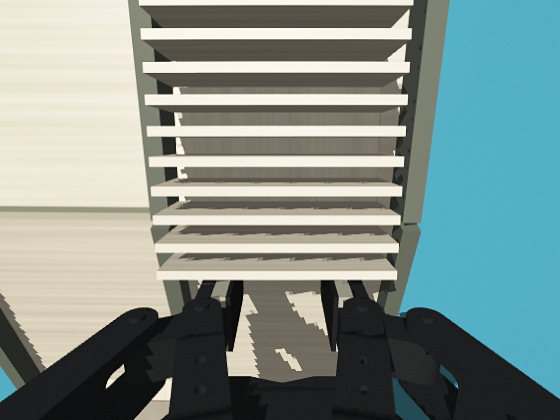

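View pics/scene5.png

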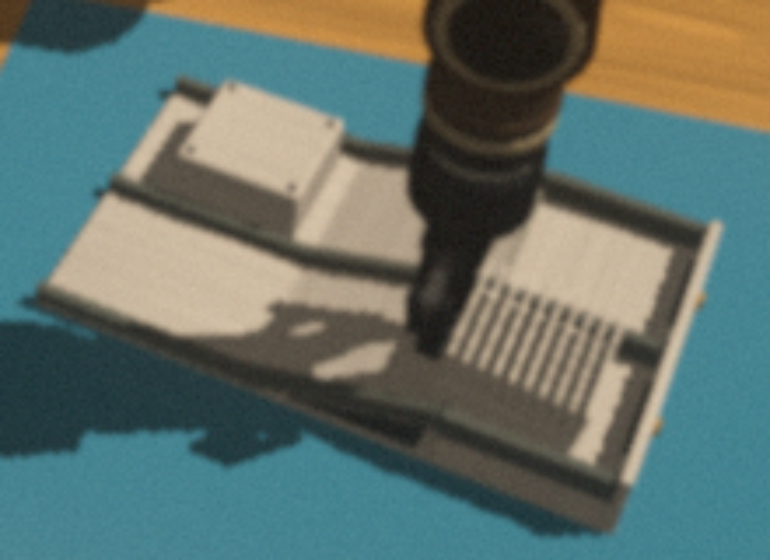

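Front is down in the bay, rear edge just short of the lip. Final slow push.

Emit:
{"fn": "arm_command", "kwargs": {
  "targets": [
    [[-0.1, 0, -0.4, 0, 0, 0, 3.5], [-0.2, 0, -0.8, 0, 0, 0, 3.5], [-0.2, 0, -1.2, 0, 0, 0, 3.5], [-0.2, 0, -1.6, 0, 0, 0, 3.5], [-0.2, 0, -1.9, 0, 0, 0, 3.5], [-0.2, 0, -2.2, 0, 0, 0, 3.5], [-0.2, 0, -2.4, 0, 0, 0, 3.5], [-0.2, 0, -2.4, 0, 0, 0, 3.5]]
  ]
}}

```text
clock: 8.25
eef_pos: [0.6064, 0.0284, 0.0563]
ee_rot: [0.451, 0.545, 0.451, -0.544]
contact_force: [-0.2, -0.1, 0.4]
width: 0.406
```

```bash
python3 - <<'E'
from mv import *
c=grab('wrist'); cv2.imwrite('pics/wrist6.png',c['pixels'])
c=grab('scene'); cv2.imwrite('pics/scene6.png',cv2.resize(c['pixels'][190:350,250:470],None,fx=3.5,fy=3.5))
s,R=cur(); print(s['clock'],s['eef_pos'],s['contact_force'],s['width']); 
p=(s['eef_pos']-O); print(p@u,p@v)
E
```

```text
8.35 [0.60651928 0.02827303 0.0564472 ] [ 0.26778911 -1.24825979  0.72096469] 0.4118575053173758
0.1332472614504199 -0.053296626953195855
```

View pics/wrist6.png

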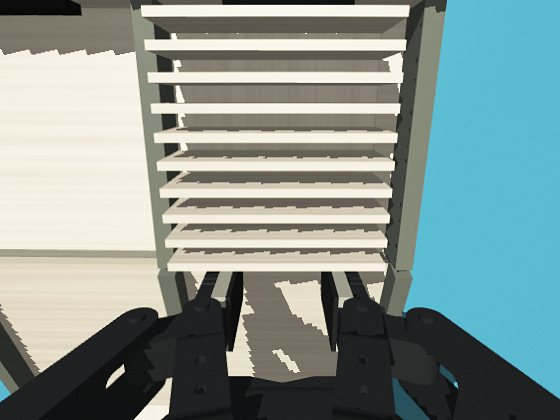

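View pics/scene6.png

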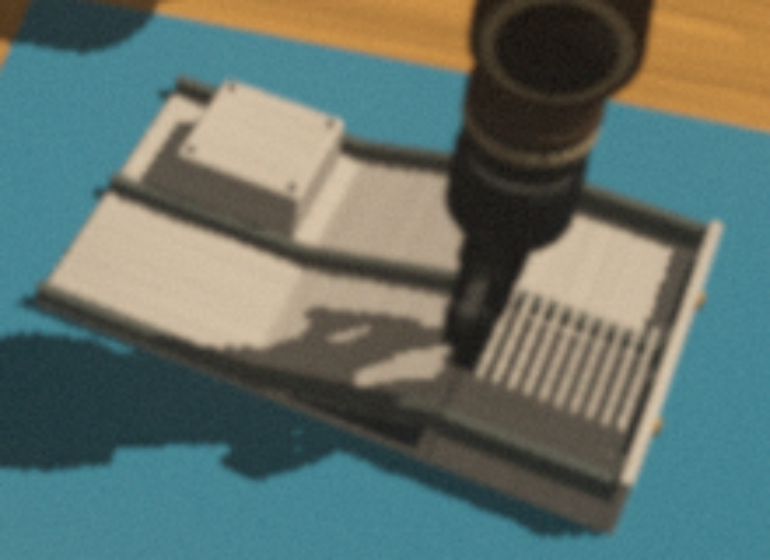

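Looks near the end wall; checking flatness from the fin-top heights.

```bash
cat > fl.py <<'E'
from mv import *
c=load('wrist'); D=np.c_[u,v]
H,W=c['z_map'].shape; g=np.stack(np.meshgrid(np.arange(W),np.arange(H)),-1).reshape(-1,2)
X=depthpt(c,g); ok=c['z_map'].ravel()>0
d=(X-O)@D; m=ok&(abs(d[:,1]+.053)<.035)&(d[:,0]>.12)&(d[:,0]<.24)
for a in np.arange(.12,.24,.005):
    k=m&(d[:,0]>=a)&(d[:,0]<a+.005)
    if k.sum()>20: print(a.round(3),k.sum(),np.percentile(X[k,2],[2,50,98]).round(4))
E
python3 fl.py
```

```text
0.12 841 [0.0377 0.0392 0.0947]
0.125 600 [0.0399 0.0931 0.1118]
0.13 719 [0.0592 0.0943 0.112 ]
0.135 1472 [0.0677 0.0948 0.1117]
0.14 8134 [0.0747 0.1298 0.1415]
0.145 10694 [0.0616 0.1205 0.1448]
0.15 4620 [0.075  0.138  0.1491]
0.155 3854 [0.0578 0.0704 0.0765]
0.16 579 [0.0744 0.0756 0.0767]
0.165 4089 [0.0523 0.0688 0.0765]
0.17 641 [0.0745 0.0755 0.0765]
0.175 4211 [0.0452 0.0662 0.0765]
0.18 712 [0.0741 0.0756 0.0769]
0.185 4324 [0.0447 0.0618 0.0764]
0.19 921 [0.0742 0.0756 0.0768]
0.195 3486 [0.0446 0.0571 0.0765]
0.2 1982 [0.0447 0.0753 0.0769]
0.205 2577 [0.0444 0.0462 0.0767]
0.21 3224 [0.0446 0.0699 0.0768]
0.215 1652 [0.0446 0.0467 0.0768]
0.22 4748 [0.0447 0.0653 0.0768]
0.225 890 [0.0743 0.0756 0.0768]
0.23 6133 [0.0448 0.0661 0.0766]
0.235 756 [0.0742 0.0755 0.0768]
```

All fin tops are level at 0.0755 m (0.076 expected when home), so it is flat. Backing off, then up and clear.

Emit:
{"fn": "arm_command", "kwargs": {
  "targets": [
    [[0, 0, 0.8, 0, 0, 0, 3.5], [0, 0, 2.0, 0, 0, 0, 3.5], [-0.5, 0, 3.5, 0, 0, 0, 3.5], [-2.5, 0, 4.5, 0, 0, 0, 3.5], [-5, 0, 5, 0, 0, 0, 3.5], [-8, 0, 5, 0, 0, 0, 3.5], [-11, 0, 6, 0, 0, 0, 3.5], [-14, 0, 8, 0, 0, 0, 3.5], [-15, 0, 11, 0, 0, 0, 3.5], [-15, 0, 13, 0, 0, 0, 3.5], [-15, 0, 14, 0, 0, 0, 3.5], [-15, 0, 14, 0, 0, 0, 3.5]]
  ]
}}

```text
clock: 9.55
eef_pos: [0.5797, -0.1114, 0.2063]
ee_rot: [-0.45, -0.545, -0.45, 0.545]
contact_force: [0.6, 1.1, -0.4]
width: 0.411
```

```bash
python3 - <<'E'
from mv import *
c=grab('wrist'); cv2.imwrite('pics/wrist7.png',c['pixels'])
c=grab('scene'); cv2.imwrite('pics/scene7.png',cv2.resize(c['pixels'][190:350,250:470],None,fx=3.5,fy=3.5))
s,R=cur(); print(s['clock'],s['eef_pos'],s['contact_force']); 
D=np.c_[u,v]
px=np.array([(575,95)])
E
python3 fl.py
```

```text
9.65 [ 0.57998178 -0.10969909  0.2059459 ] [-0.29593816 -0.55682983 -0.15368326]
0.12 630 [0.0369 0.0389 0.0409]
0.125 641 [0.0385 0.0403 0.0422]
0.13 386 [0.0314 0.0406 0.0422]
0.135 596 [0.03   0.0316 0.0332]
0.14 127 [0.0301 0.0314 0.0331]
```

View pics/wrist7.png

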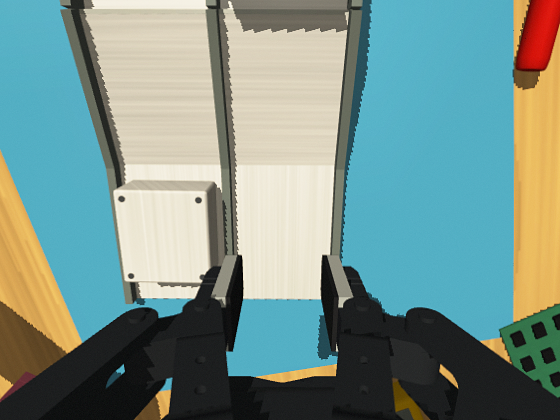

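View pics/scene7.png

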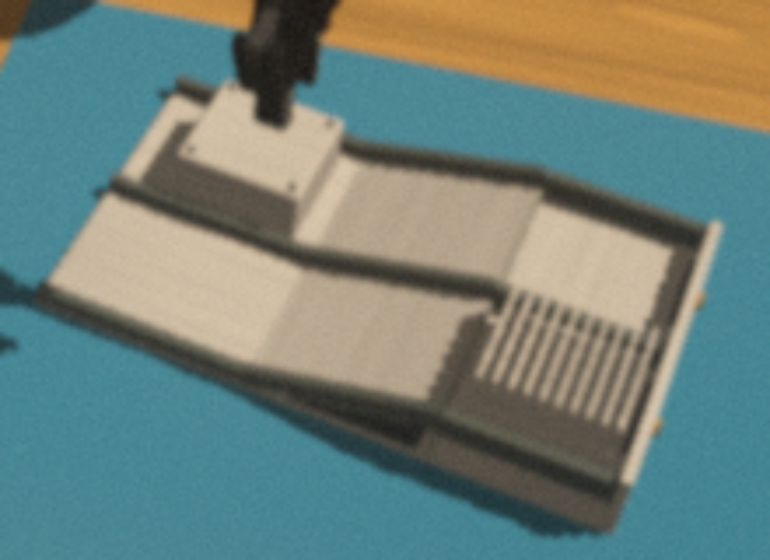

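The finned module lies in the bay against the lane's end region. Bay floor (z 0.0315) shows between the lip and its rear face, from 0.132 to 0.144 in dock x. The smooth module is where it was, and the gripper is clear.

```bash
python3 -c "
from workcell import sign_off
print(sign_off())"
```

```text
the job is handed in; nothing more can be done
None
```

The finned module is home: I slid it up its own ramp with the half-closed fingers on its rear face until it dropped behind the lip, then backed the arm clear. I handed the job in at about 9.7 s of the 35 s allowed.

- **Module flat:** just before the fingers backed off, the fin tops were level at z ≈ 0.0755 m, against 0.076 expected.
- **Past the lip:** bay floor at z ≈ 0.0315 m shows between the lip and the module's rear face. That puts the rear face about 12–15 mm past the lip and the centre about 55 mm beyond it, inside the 42–70 mm range. This position comes from the finger position and the visible floor strip; I did not triangulate the module again afterwards.
- **Smooth module:** it appears unmoved in the pictures.
- **Forces:** contact force was about 3 N or less at every reading.

Two readings disagreed slightly. The first two-view height of the module's top was 4 mm low, and the rear face differed by up to 6 mm between views. Neither mattered for the push.

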